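Assemble a locomotive buffer and fit it to the front beam

TASK

On the bench, away from the beam, put the brass-headed plunger stem-down into the red buffer housing until it is fully home. Then pick up the housing with the plunger in it, as one unit, and stand it upright, fully home, in the empty black socket on the white front beam. Never tip the housing over, and let go at the end.

Things in the scene. Friction and masses are not known exactly. Their poses are not given: they have to be found in the camera images.
- plunger: Buffer plunger: bright brass round head, 42 mm across, 16 thick, on a steel stem 20 mm across, 60 long, its lowest 7 mm tapered to 12. Origin: centre of the stem's bottom end; z up the stem, head from z = 60 to 76 mm. About 0.2 kg, loose. It stands stem-down in one of the rack's holes; the plungers with a steel-grey and a blue head are not wanted; any may be in any hole.
- housing: Red barrel standing on the bench, 68 mm tall, 50 across, lowest 22 mm tapered to 34; 0.4 kg, loose. Origin: centre of underside, z up. Bore in its top 23 mm across, flat floor at z = 22 mm, mouth a 40 mm funnel 12 deep. With the plunger home, 14 mm of stem and its head stand above the rim; nothing locks, so carry the unit by the barrel, gripped 10 to 20 mm below the rim. Not the black one.
- socket: Empty black round boss with a bright rim, 84 mm wide, fixed on the white beam (340 x 130 x 14 mm). Tapered recess: 64 mm across at the rim (z = 28), 37 at its flat floor (z = 4 mm), where the housing's underside stands when home. Origin: centre of its underside, 14 mm above the bench, z up. 180 mm away along the beam a like socket holds a finished buffer, 116 mm high; either end may be empty.
- rack: Fixed dark wooden rack 75 x 250 x 42 mm (x, y, z) with three holes for plungers in a row along its y, at y = -85, 0 and 85 mm, 22 mm across and 36 deep. Origin: centre of its underside, on the bench. The undersides of the plunger heads are 24 mm above its top. Its y lies within 7 degrees of the robot's left-right line.
There are look-alikes about, which are no part of the job. Of the things that look like the plunger, the larger one is meant. What is shaped like the housing but turquoise is not meant.

How it is judged (in metres and radians):
On the way, in this order (a step that is already met when the one before it is completed fails the run):
1. the brass-headed plunger is fully home in the red housing while the housing stands upright away from the socket (more than 70 mm) (z of plunger in the frame of housing between 0.015 and 0.028 m and horizontal distance between plunger and housing below 0.012 m and angle between the z axis of plunger and the z axis of housing, either way round below 0.2 rad and horizontal distance between housing and socket above 0.07 m and height (world z) of housing below 0.01 m and angle between housing's own z axis and vertical below 0.2 rad), for 0.2 s.
2. the housing is lifted off the bench with the plunger still home in it (z of plunger in the frame of housing between 0.015 and 0.028 m and horizontal distance between plunger and housing below 0.012 m and angle between the z axis of plunger and the z axis of housing, either way round below 0.2 rad and height (world z) of housing above 0.03 m), for 0.1 s.
At the end, for the whole second after the job is handed in: The red housing stands in the empty socket, within 10 mm of its centre, its underside within 5 mm of the recess floor and upright within 10 degrees; the brass-headed plunger is in it, its stem end within 6 mm of the bore floor and aligned within 11 degrees; both at rest and released (z of plunger in the frame of housing between 0.015 and 0.028 m and horizontal distance between plunger and housing below 0.012 m and angle between the z axis of plunger and the z axis of housing, either way round below 0.2 rad and horizontal distance between housing and socket below 0.01 m and z of housing in the frame of socket between 0 and 0.009 m and angle between housing's own z axis and vertical below 0.17 rad and linear speed of each of housing, plunger below 0.02 m/s); the robot touches nothing.
It fails at once if the red housing is tipped over (beyond 45 degrees) (angle between housing's own z axis and vertical above 0.785 rad).
It also fails if it takes over 59 s, if anything falls off the work surface, if the arm or the gripper's body presses on something with over 40 N, if the wrist force passes 120 N, or if a joint passes its speed limit or range.

ROBOT

A 6-joint arm with a two-finger parallel gripper is mounted at the origin on the work surface. World frame = base frame: x ahead of the robot, y to its left, z up, the work surface at z = 0. Lengths are in mm, angles in degrees, forces in N, time in s.
With the tool pointing down it reaches from about 300 to 850 mm from the base axis. Payload 4.2 kg.
Tool frame: the origin (TCP) lies between the finger pads; the fingertips stand 11 mm ahead of it and the grasp point (between the pads) lies 8 mm behind it (env.tips_ahead is the distance from the TCP to the fingertips, in mm); z points along the fingers, y is the line along which they close (so a half turn about z gives the same grasp; the last joint's range is limited). The gripper opens to 91 mm and grips with 3 to 60 N. Pads are 32 mm wide; open, the fingers measure 118 mm over their backs; the gripper's body (76 mm by 178 mm) begins 60 mm behind the grasp point.
Start: joints at [63.197, 18.312, 89.639, -0, 72.044, -1.146], TCP at [248.97, 518.321, 224.976] pointing down, gripper open.
Joint ranges: [-177.97, 177.97], [-48.28, 115.42], [12.27, 149.76], [-77.06, 257.06], [2.81, 150.46], [-146.56, 146.56]. Speed limits (degrees/s): [147.25, 147.25, 180, 180, 180, 180].

INTERFACE

Orientations are given as [roll, pitch, yaw] about the fixed x, y, z axes, in that order (R = Rz(yaw) Ry(pitch) Rx(roll)).
In Python, from workcell import env, cams gives the robot as it stands.
- The arm moves only by the tool step_arm, never from a script. Its arguments are lists of equal length, an entry for each row: "linear": the shift along the tool's x, y, z in units of 30 cm (1.0 is 30 cm), a list of three; "turn": the turn about the tool's z in units of 360 degrees (1.0 is 360 degrees). In form: {"linear": [[tx, ty, tz], ...], "turn": [turn, ...]}. A call has 1 to 20 rows; each row is the pose to reach, as a shift and turn from the pose commanded when the call began, along the tool's axes at that moment, turning the shorter way round; what a row does not reach only later rows make up. A row lasts 1/8 s, in which the tool goes at most 62.5 mm and 10.7 degrees, less where a joint would pass 70% of its speed; a pose out of reach is approached as far as the arm can. A call with a number of a shift or a turn outside -1 to 1 is refused whole. A call with a gripper value outside its range is refused whole. "fingers" is the closure, from -1 (fully open) to 1 (shut), so that 0 is half open, set as the call begins (left out, the last holds). The fingers move at their own pace and stop on an object; "force" is the grip in N (left out, the last holds). Time passes only in rows, so rows that repeat a pose let the fingers close. It gives the time, the measured TCP pose, the force, the opening and the grip force at its end, in the units of the state.
- env.state(): the state, without advancing time (a new reading comes with each control period).
- cams.grab_frame(name): name is "scene" or "top" or "wrist"; returns a dict with "color" (480x640x3 uint8, blue, green, red), "fx", "fy", "cx", "cy" (pixels), "extrinsics" (4x4, takes a point from camera to world coordinates); the wrist camera has in their place "tool_from_camera" (4x4, takes a point from camera to tool coordinates, whose origin is the TCP and whose axes are the flange's). Camera axes: x right, y down, z forward; pixel columns grow to the right and rows downward; lengths in mm; the calibration is good to about 2 mm. A picture is of the moment at which its call begins: read the wrist's pose just before it. There is no depth.
- env.job_done(): hands the job in; it is judged then, once.
The state is a dict: "time_s": time; "qpos": joint angles; "qvel": joint speeds; "effort": joint torques, N m; "ee_pos": TCP position; "ee_rot": TCP orientation; "force": force on the tool from outside, world axes, zero at the start; "torque": the same for the moment, N m; "gripper_width": finger opening in mm; "gripper_force": force on a finger pad.
Only numpy, scipy, OpenCV 4.12 (cv2) and the standard library are available. Lean on these libraries where they do the work, as an engineer would, in place of code of your own. Each camera call takes 0.05 s, during which the arm holds its last target. There are 200 camera calls.

## Working session

There is one attempt and no reset: what is moved stays moved. The work goes in short steps, Python scripts to look and compute and a tool call to move; the robot and the scene stay as the last step left them, time stands still between calls to the robot, and variables do not carry over. Pictures are saved under pics/ and viewed, at most 10 in all, crops included, and the job is handed in when it is done.

Besides the shell and the picture viewer there is one more tool, called after ">>>" as name(argument=value, ...) on one line, values as JSON. step_arm: Moves the arm, as the interface text tells. Its arguments: {"type":"object","properties":{"linear":{"type":"array"},"turn":{"type":"array"},"fingers":{"type":"number"},"force":{"type":"number"}},"required":["linear","turn"]}

```bash
ls; mkdir -p pics
python3 - <<'E'
from workcell import env, cams
import cv2,numpy as np
s=env.state();print(s)
for n in ("scene","top"):
    f=cams.grab_frame(n);cv2.imwrite(f"pics/{n}0.png",f["color"]);print(n,f["fx"],f["cx"],f["cy"],np.round(f["extrinsics"],3).tolist())
E
```

```text
pics
{'time_s': 0.0, 'qpos': array([ 6.31985310e+01,  1.83508385e+01,  8.97044894e+01, -1.83943947e-03,
        7.20430409e+01, -1.14542972e+00]), 'qvel': array([ 0.0316215 ,  0.11299475,  0.01102841,  0.0099411 ,  0.02167863,
       -0.02027738]), 'effort': array([-1.22574693e-03, -4.12453866e+01, -2.31970024e+01,  7.25435000e-02,
        4.56866424e-02, -1.18841376e-04]), 'ee_pos': array([248.74929198, 517.89105977, 224.1412869 ]), 'ee_rot': array([-1.79901616e+02, -2.17900524e-04,  1.54344529e+02]), 'force': array([ 0.07616406,  0.64936894, -0.10021381]), 'torque': array([ 0.00306167, -0.00887766, -0.04459309]), 'gripper_force': 0.0, 'gripper_width': 91.21758752962778}
scene 480.1609949852153 315.6115490455909 235.24262220899763 [[0.877, 0.401, -0.263, 797.983], [0.48, -0.744, 0.465, -489.511], [-0.009, -0.534, -0.845, 901.226], [0.0, 0.0, 0.0, 1.0]]
top 501.4183707209475 321.4311922909726 240.39963613757195 [[0.027, -0.998, 0.055, 445.843], [-1.0, -0.028, -0.014, -19.483], [0.015, -0.055, -0.998, 1017.512], [0.0, 0.0, 0.0, 1.0]]
```

View pics/scene0.png

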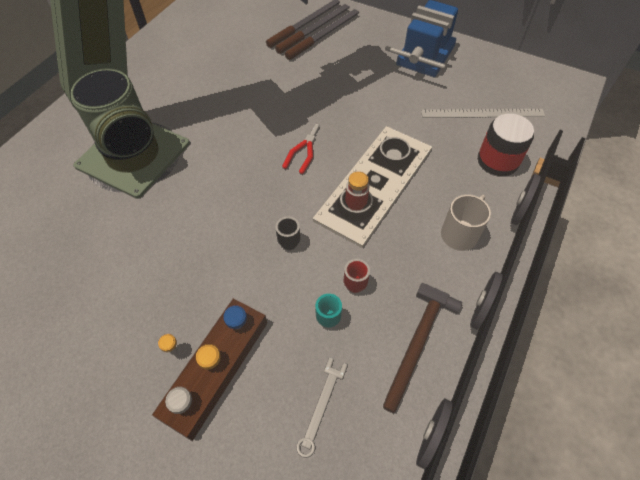

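View pics/top0.png

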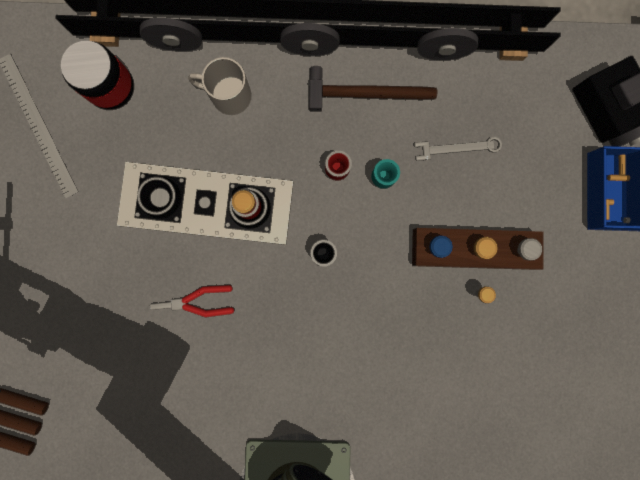

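The scene view shows the brass plunger in the rack's middle hole at (208,357), the red housing at (357,275) and the empty socket at (395,152). In the top view they are at (486,247), (338,165) and (156,197). The small brass piece beside the rack, the turquoise cup and the black cup are look-alikes.

```bash
cat > h.py <<'E'
import cv2,numpy as np
from scipy.spatial.transform import Rotation as Ro
from workcell import env,cams
def grab(n,save=None):
    s=env.state(); f=cams.grab_frame(n)
    if n=="wrist":
        T=np.eye(4);T[:3,:3]=Ro.from_euler('xyz',s["ee_rot"],degrees=True).as_matrix();T[:3,3]=s["ee_pos"]
        f["extrinsics"]=T@np.array(f["tool_from_camera"])
    if save: cv2.imwrite(f"pics/{save}.png",f["color"])
    return f
def ray(f,p):
    E=np.array(f["extrinsics"]);d=E[:3,:3]@[(p[0]-f["cx"])/f["fx"],(p[1]-f["cy"])/f["fy"],1]
    return E[:3,3],d/np.linalg.norm(d)
def plane(f,p,z):
    o,d=ray(f,p);return o+d*(z-o[2])/d[2]
def tri(*fp):
    A=np.zeros((3,3));b=np.zeros(3)
    R=[ray(f,p) for f,p in fp]
    for o,d in R:
        P=np.eye(3)-np.outer(d,d);A+=P;b+=P@o
    x=np.linalg.solve(A,b)
    return x,[round(float(np.linalg.norm(np.cross(x-o,d))),1) for o,d in R]
def proj(f,X):
    E=np.linalg.inv(f["extrinsics"]);c=E[:3,:3]@np.array(X)+E[:3,3]
    return np.array([f["fx"]*c[0]/c[2]+f["cx"],f["fy"]*c[1]/c[2]+f["cy"]])
def blobs(f,lo,hi,amin=40):
    m=cv2.inRange(cv2.cvtColor(f["color"],cv2.COLOR_BGR2HSV),np.array(lo),np.array(hi))
    c,_=cv2.findContours(m,cv2.RETR_EXTERNAL,cv2.CHAIN_APPROX_NONE)
    return sorted([k for k in c if cv2.contourArea(k)>amin],key=cv2.contourArea,reverse=True)
BR=((12,110,110),(30,255,255));RED=((0,100,40),(8,255,255))
E
python3 - <<'E'
from h import *
fs=grab("scene");ft=grab("top")
for n,f in(("s",fs),("t",ft)):
    for nm,C in(("brass",BR),("red",RED)):
        for k in blobs(f,*C)[:8]:
            x,y,w,h=cv2.boundingRect(k);m=cv2.moments(k);print(n,nm,(x,y,w,h),round(m['m10']/m['m00'],1),round(m['m01']/m['m00'],1),cv2.contourArea(k))
def crop(f,u,v,r=26): return cv2.resize(f["color"][v-r:v+r,u-r:u+r],(260,260),interpolation=cv2.INTER_NEAREST)
a=np.hstack([crop(fs,208,357),crop(fs,357,275),crop(fs,395,152)]);b=np.hstack([crop(ft,486,247),crop(ft,338,165),crop(ft,158,197)])
cv2.imwrite("pics/comp.png",np.vstack([a,b]))
E
```

```text
s brass (195, 344, 25, 25) 206.9 355.5 440.0
s brass (141, 0, 33, 22) 153.8 7.2 329.5
s brass (124, 0, 15, 38) 129.8 20.3 258.5
s brass (349, 172, 19, 17) 357.6 179.8 244.0
s brass (158, 334, 18, 18) 166.5 342.1 216.5
s brass (534, 158, 10, 16) 538.7 165.6 60.0
s red (480, 136, 47, 36) 499.1 157.9 736.5
s red (282, 140, 31, 34) 300.0 155.0 341.5
s red (347, 261, 21, 18) 356.9 269.4 254.5
s red (345, 191, 23, 19) 355.4 201.2 231.0
s red (344, 275, 24, 17) 354.5 284.8 174.0
t brass (232, 190, 23, 23) 242.9 201.3 369.0
t brass (476, 237, 21, 22) 486.1 247.6 335.5
t brass (480, 287, 16, 16) 487.3 294.6 185.0
t brass (90, 36, 25, 6) 102.1 38.7 94.0
t brass (503, 51, 25, 5) 514.9 53.0 91.0
t brass (610, 175, 17, 6) 618.2 177.3 60.0
t brass (621, 155, 4, 20) 622.5 164.4 56.5
t red (81, 56, 50, 52) 114.6 90.5 705.0
t red (182, 285, 52, 33) 206.8 301.2 652.0
t red (328, 153, 21, 21) 338.1 163.0 321.5
t red (325, 168, 23, 12) 334.3 176.3 46.5
```

View pics/comp.png

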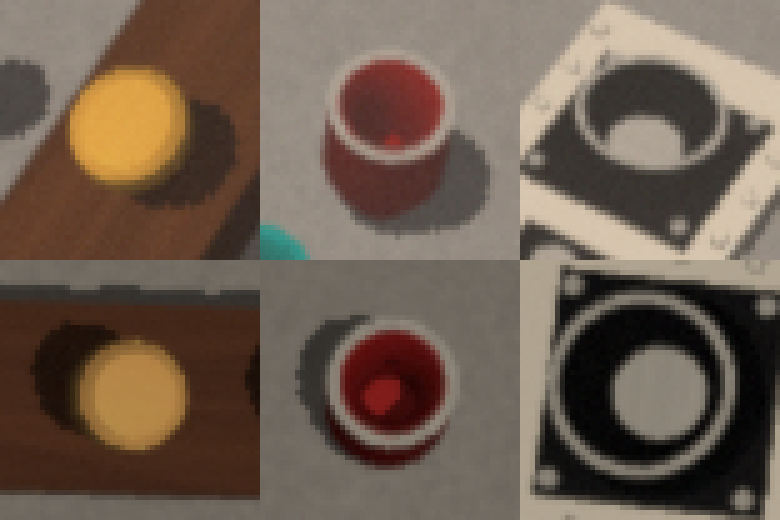

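The crops show clean shapes. The brass head top is at scene (206.8,355.3) and top (486.3,247.5). The housing rim is at scene (357,270) and top (338,163). The empty socket rim is at scene (395,148.2) and top (156.3,195.1).

Run:
```python
from h import *
fs=grab("scene");ft=grab("top")
for n,a,b,z in(("plunger",(206.8,355.3),(486.3,247.5),82),("housing",(357,269.8),(338,163),68),("socket",(395,148.2),(156.3,195.1),42)):
    print(n,*tri((fs,a),(ft,b)),plane(fs,a,z),plane(ft,b,z))
# heads in rack for the row direction
m=[plane(ft,p,82) for p in((440.5,246),(486.3,247.5),(530.5,249))];print(m)
f=grab("wrist");print(np.round(f["tool_from_camera"],3).tolist(),f["fx"],f["cx"],f["cy"])
```

```text
plunger [ 492.73588377 -345.03247709   74.65578709] [0.6, 0.6] [ 494.97570935 -346.65112214   82.        ] [ 492.80158828 -342.10957242   82.        ]
housing [648.1607962  -60.53098166  63.63859576] [0.2, 0.2] [648.8082894  -62.87417417  68.        ] [647.37823844 -60.24763549  68.        ]
socket [579.05635553 291.91556603  38.80078606] [0.3, 0.3] [579.61905845 288.74861675  42.        ] [578.9076515  291.11001589  42.        ]
[array([ 493.2007872 , -255.82323403,   82.        ]), array([ 492.80158828, -342.10957242,   82.        ]), array([ 492.31684818, -425.58567812,   82.        ])]
[[-0.001, -0.958, -0.286, 80.751], [1.0, -0.001, -0.001, -0.063], [0.0, -0.286, 0.958, -160.726], [0.0, 0.0, 0.0, 1.0]] 360.4087932634928 315.36987057515614 236.3729706827265
```

```bash
cat >> h.py <<'E'
CMD0=((248.97,518.321,224.976),(180,0,154.344))
def shift(to,yaw,frm=None):
    """tool-unit shift & turn from the (commanded) pose to world point `to`, tool down, `yaw`"""
    s=env.state();p,r=frm or (s["ee_pos"],s["ee_rot"])
    R=Ro.from_euler('xyz',r,degrees=True).as_matrix()
    print("lin",np.round(R.T@(np.array(to)-p)/300,4),"turn",round(((r[2]-yaw+180)%360-180)/360,4))
E
python3 -c "
from h import *
shift((493,-345,200),90)"
```

```text
lin [-1.9793 -2.2414  0.0832] turn 0.1787
```

>>> step_arm(linear=[[-0.2,-0.225,0.01],[-0.33,-0.37,0.01],[-0.5,-0.56,0.02],[-0.66,-0.75,0.03],[-0.66,-0.75,0.03]], turn=[0,0,0,0,0], fingers=-1)

```text
time_s: 0.98
ee_pos: [330.1, 227.7, 216.1]
ee_rot: [180.0, 0.0, 154.3]
force: [1.3, 0.6, 0.7]
gripper_width: 91.4
gripper_force: 0.0
```

>>> step_arm(linear=[[-0.165,-0.19,0.01],[-0.33,-0.37,0.01],[-0.5,-0.56,0.02],[-0.66,-0.75,0.03],[-0.66,-0.75,0.03]], turn=[0,0,0,0,0])

```text
time_s: 1.6
ee_pos: [411.4, -61.1, 207.2]
ee_rot: [180.0, 0.1, 154.3]
force: [1.0, -0.1, 0.2]
gripper_width: 91.4
gripper_force: 0.0
```

>>> step_arm(linear=[[-0.165,-0.19,0.01],[-0.33,-0.37,0.01],[-0.5,-0.56,0.02],[-0.66,-0.75,0.03],[-0.66,-0.745,0.03],[-0.66,-0.745,0.03],[-0.66,-0.745,0.03],[-0.66,-0.745,0.03],[-0.66,-0.745,0.03]], turn=[0.029,0.058,0.087,0.116,0.145,0.174,0.1787,0.1787,0.1787])

```text
time_s: 2.72
ee_pos: [492.8, -345.4, 198.3]
ee_rot: [180.0, 0.0, 90.1]
force: [-0.0, -0.5, -0.1]
gripper_width: 91.7
gripper_force: 0.0
```

Run:
```python
from h import *
f=grab("wrist","w1")
for k in blobs(f,*BR): print(cv2.boundingRect(k),cv2.fitEllipse(k),cv2.contourArea(k))
print(proj(f,(493,-343.5,82)))
```

```text
(290, 210, 52, 49) ((316.21954345703125, 234.7401123046875), (45.02730941772461, 48.653831481933594), 26.55707359313965) 1659.5
(196, 220, 36, 35) ((213.36093139648438, 237.20823669433594), (33.6124267578125, 36.39554977416992), 122.14875793457031) 959.5
(101, 340, 7, 26) ((104.28085327148438, 355.17291259765625), (5.100054740905762, 27.106773376464844), 2.7065601348876953) 78.0
[315.21835179 231.9011799 ]
```

View pics/w1.png

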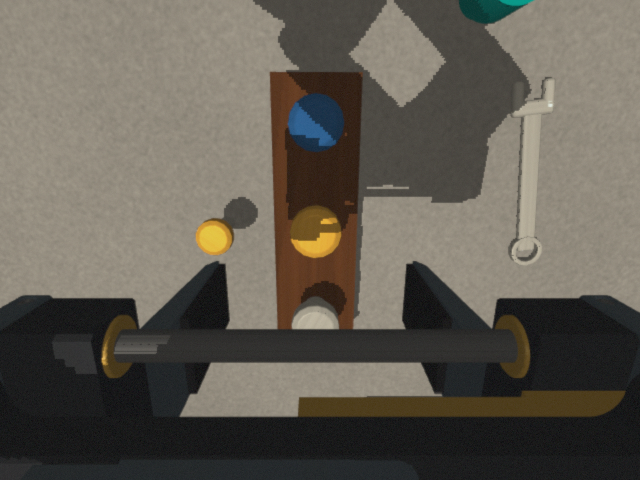

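Wrist view: the brass head is centred near (316,232), 52 px across. It is unobstructed between the blue and grey heads, and it matches the prediction from the fixed cameras.

Run:
```python
from h import *
f=grab("wrist");ft=grab("top");fs=grab("scene")
print(tri((f,(316,232)),(fs,(206.8,355.3))),plane(f,(316,232),82))
shift((493.5,-343.5,68),90)
```

```text
(array([ 493.298081  , -345.4489037 ,   76.52049606]), [0.4, 0.4]) [ 493.61037438 -343.59935958   82.        ]
lin [0.0072 0.002  0.4339] turn 0.0002
```

>>> step_arm(linear=[[0.007,0.002,0.15],[0.007,0.002,0.3],[0.007,0.002,0.38],[0.007,0.002,0.434],[0.007,0.002,0.434],[0.007,0.002,0.434]], turn=[0,0,0,0,0,0])

```text
time_s: 3.68
ee_pos: [494.2, -344.4, 68.9]
ee_rot: [179.9, 0.1, 90.0]
force: [0.3, -0.1, 0.3]
gripper_width: 91.3
gripper_force: 0.0
```

>>> step_arm(linear=[[0,0,0],[0,0,0],[0,0,0],[0,0,0],[0,0,0],[0,0,0]], turn=[0,0,0,0,0,0], fingers=1, force=25)

```text
time_s: 4.42
ee_pos: [493.4, -343.9, 67.7]
ee_rot: [-180.0, -0.0, 90.0]
force: [0.1, 0.6, 0.1]
gripper_width: 40.9
gripper_force: 25.0
```

>>> step_arm(linear=[[0,0,-0.06],[0,0,-0.16],[0,0,-0.3],[0,0,-0.37],[0,0,-0.37]], turn=[0,0,0,0,0])

```text
time_s: 5.05
ee_pos: [494.0, -344.3, 180.1]
ee_rot: [179.8, 0.1, 90.0]
force: [0.0, -0.5, -2.5]
gripper_width: 40.8
gripper_force: 25.0
```

Run:
```python
from h import *
s=env.state();print(s["gripper_width"],s["gripper_force"],s["force"])
shift((648,-161,178),90)
```

```text
40.77471422458653 24.99969683285599 [ 0.04396797 -0.53347932 -2.53861534]
lin [0.611  0.5133 0.0071] turn 0.0
```

Force of -2.5 N matches a 0.2 kg plunger plus noise. Moving to the viewpoint short of the housing.

>>> step_arm(linear=[[0.1,0.09,0],[0.25,0.21,0],[0.4,0.335,0],[0.53,0.445,0],[0.61,0.513,0.005],[0.61,0.513,0.005],[0.61,0.513,0.005],[0.61,0.513,0.005]], turn=[0,0,0,0,0,0,0,0])

```text
time_s: 6.05
ee_pos: [646.3, -161.8, 176.7]
ee_rot: [-179.9, -0.0, 89.9]
force: [0.1, 0.5, -2.3]
gripper_width: 41.0
gripper_force: 25.0
```

Run:
```python
from h import *
f=grab("wrist","w2");s=env.state();print(s["ee_pos"],s["ee_rot"])
for k in blobs(f,*BR)+blobs(f,*RED): print(cv2.boundingRect(k),cv2.contourArea(k))
print(proj(f,(648,-61,68)))
```

```text
[ 646.49334232 -161.83247389  176.99094239] [-1.79960092e+02 -2.04001437e-03  8.99295656e+01]
(272, 273, 88, 56) 3950.0
(120, 293, 29, 24) 263.5
(287, 69, 59, 63) 2791.0
[317.25518964  99.10065736]
```

View pics/w2.png

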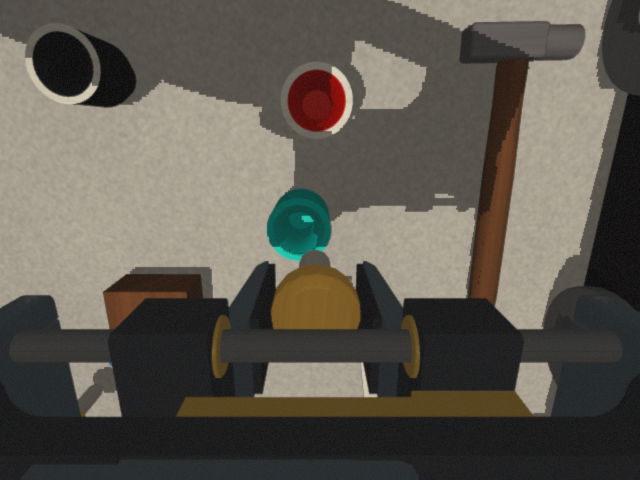

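The red rim spans 281–352 by 61–138, so it is centred at about (316.5,99.7). The turquoise cup is clear below it, and the held plunger's stem tip shows at about (314,262).

Run:
```python
from h import *
f=grab("wrist");fs=grab("scene");ft=grab("top");p=(316.5,99.8);s=env.state()
print(plane(f,p,68),tri((f,p),(fs,(357,269.8)),(ft,(338,163))))
e=s["ee_pos"];print("stem pred",proj(f,e+[0,0,-62]),proj(f,e+[0,10,-55]),proj(f,e+[0,0,14]))
k=blobs(f,*BR)[0];print(cv2.minEnclosingCircle(k))
im=f["color"][240:290,270:360];cv2.imwrite("pics/stem.png",cv2.resize(im,None,fx=6,fy=6,interpolation=cv2.INTER_NEAREST))
shift((647.5,-61.5,178),90)
```

```text
[647.68347323 -61.49323536  68.        ] (array([648.00137127, -60.80160383,  63.922551  ]), [0.5, 0.1, 0.4])
stem pred [315.57024024 257.19320265] [315.52879764 246.02655117] [315.41183127 314.55860274]
((315.4297790527344, 314.24053955078125), 44.029335021972656)
lin [ 0.3335  0.0018 -0.002 ] turn -0.0001
```

View pics/stem.png

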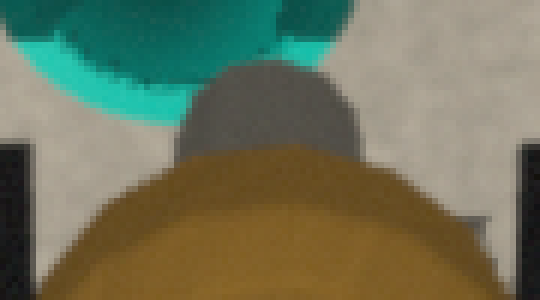

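The stem looks straight to within about 2.5°, and the funnel allows for that. I'll move over the housing, then lower in stages.

>>> step_arm(linear=[[0.1,0.001,0],[0.22,0.002,0],[0.3,0.003,0],[0.334,0.003,0],[0.334,0.003,0],[0.334,0.003,0.06],[0.334,0.003,0.13],[0.334,0.003,0.13],[0.334,0.003,0.13]], turn=[0,0,0,0,0,0,0,0,0])

```text
time_s: 7.38
ee_pos: [648.7, -61.4, 139.0]
ee_rot: [179.9, 0.0, 90.0]
force: [1.0, -0.2, -1.9]
gripper_width: 40.8
gripper_force: 25.0
```

>>> step_arm(linear=[[0,0,0.02],[0,0,0.04],[0,0,0.06],[0,0,0.075],[0,0,0.075]], turn=[0,0,0,0,0])

```text
time_s: 8.0
ee_pos: [647.8, -60.5, 115.2]
ee_rot: [-179.9, -0.0, 90.0]
force: [-0.1, -0.8, -2.2]
gripper_width: 41.2
gripper_force: 25.0
```

>>> step_arm(linear=[[0,0,0.012],[0,0,0.024],[0,0,0.036],[0,0,0.036]], turn=[0,0,0,0])

```text
time_s: 8.5
ee_pos: [647.9, -60.6, 104.5]
ee_rot: [-180.0, -0.0, 90.0]
force: [-0.6, 0.5, -2.6]
gripper_width: 40.7
gripper_force: 25.0
```

>>> step_arm(linear=[[0,0,0.012],[0,0,0.024],[0,0,0.036],[0,0,0.048],[0,0,0.048]], turn=[0,0,0,0,0])

```text
time_s: 9.12
ee_pos: [647.9, -60.6, 90.1]
ee_rot: [-180.0, -0.0, 90.0]
force: [0.3, 0.5, -1.1]
gripper_width: 40.5
gripper_force: 25.0
```

>>> step_arm(linear=[[0,0,0.007],[0,0,0.014],[0,0,0.014],[0,0,0.014]], turn=[0,0,0,0])

```text
time_s: 9.62
ee_pos: [648.2, -60.6, 86.4]
ee_rot: [180.0, -0.0, 90.0]
force: [-0.2, -0.3, -1.2]
gripper_width: 40.9
gripper_force: 25.0
```

>>> step_arm(linear=[[0,0,0],[0,0,0],[0,0,0],[0,0,0],[0,0,-0.1],[0,0,-0.25],[-0.1,0,-0.35],[-0.2,0,-0.35],[-0.2,0,-0.35],[-0.2,0,-0.35]], turn=[0,0,0,0,0,0,0,0,0,0], fingers=-1)

```text
time_s: 10.88
ee_pos: [647.8, -120.1, 190.8]
ee_rot: [-179.9, -0.1, 90.0]
force: [0.0, 0.6, -0.2]
gripper_width: 91.1
gripper_force: 0.0
```

Run:
```python
from h import *
f=grab("wrist");fs=grab("scene");ft=grab("top");print(env.state()["ee_pos"])
for n,g in(("w",f),("s",fs),("t",ft)):
    pp=proj(g,(648,-61,98));print(n,"pred",pp)
    for C in(BR,RED):
        for k in blobs(g,*C):
            b=cv2.boundingRect(k)
            if np.hypot(b[0]+b[2]/2-pp[0],b[1]+b[3]/2-pp[1])<60: print(b,cv2.minEnclosingCircle(k))
x,y=map(int,proj(fs,(648,-61,80)));a=cv2.resize(fs["color"][y-30:y+30,x-30:x+30],(400,400))
x,y=map(int,proj(f,(648,-61,80)));print(x,y);x=min(max(x,75),564);y=min(max(y,75),404);b=cv2.resize(f["color"][y-75:y+75,x-75:x+75],(400,400))
cv2.imwrite("pics/home.png",np.hstack([a,b]))
```

```text
[ 648.0130217  -119.58520323  190.90105109]
w pred [315.24642287 161.82865528]
(287, 132, 56, 56) ((314.5294189453125, 159.41175842285156), 28.209022521972656)
s pred [358.05518136 261.43020555]
(348, 260, 19, 15) ((356.7272644042969, 265.6136474609375), 9.871828079223633)
(344, 275, 24, 17) ((355.5218200683594, 280.0065612792969), 11.652348518371582)
t pred [339.19560892 159.30303658]
315 159
```

View pics/home.png

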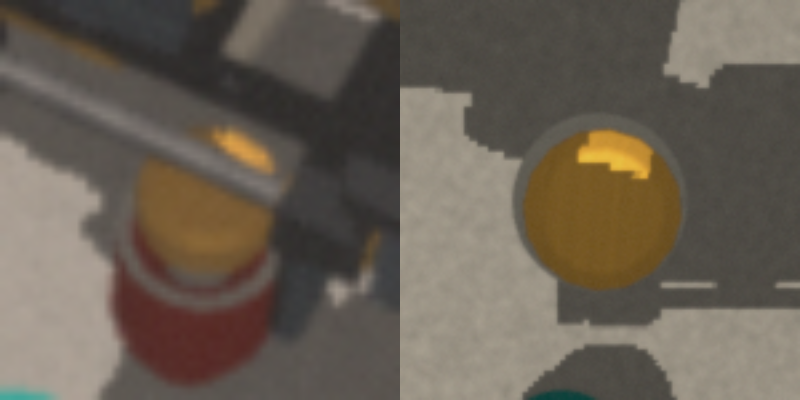

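The plunger is home. The head stands about 14 mm above the rim in the scene view, and it is centred and level from the wrist. Next I grip the barrel.

```bash
python3 -c "
from h import *
shift((648,-61,46),90)"
```

```text
lin [0.195  0.0006 0.4831] turn 0.0002
```

>>> step_arm(linear=[[0.08,0.001,0],[0.17,0.001,0],[0.195,0.001,0],[0.195,0.001,0.05],[0.195,0.001,0.18],[0.195,0.001,0.32],[0.195,0.001,0.43],[0.195,0.001,0.483],[0.195,0.001,0.483],[0.195,0.001,0.483]], turn=[0,0,0,0,0,0,0,0,0,0])

```text
time_s: 12.28
ee_pos: [649.5, -62.4, 47.7]
ee_rot: [179.8, 0.0, 90.0]
force: [0.2, -0.6, 0.1]
gripper_width: 91.2
gripper_force: 0.0
```

>>> step_arm(linear=[[0,0,0],[0,0,0],[0,0,0],[0,0,0],[0,0,0],[0,0,0]], turn=[0,0,0,0,0,0], fingers=1, force=40)

```text
time_s: 13.02
ee_pos: [647.5, -62.1, 46.5]
ee_rot: [-179.9, -0.0, 90.0]
force: [-4.2, 1.0, 3.8]
gripper_width: 48.1
gripper_force: 40.0
```

>>> step_arm(linear=[[0,0,-0.04],[0,0,-0.1],[0,0,-0.2],[0,0,-0.3],[0,0,-0.34],[0,0,-0.34],[0,0,-0.34]], turn=[0,0,0,0,0,0,0])

```text
time_s: 13.9
ee_pos: [647.5, -62.0, 147.0]
ee_rot: [-179.8, -0.0, 90.0]
force: [-1.0, -0.3, -6.1]
gripper_width: 48.1
gripper_force: 40.0
```

>>> step_arm(linear=[[0,0,-0.08],[0,-0.02,-0.18],[0.06,-0.05,-0.227],[0.2,-0.08,-0.227],[0.38,-0.12,-0.227],[0.56,-0.16,-0.227],[0.72,-0.2,-0.227],[0.82,-0.228,-0.227],[0.84,-0.228,-0.227],[0.84,-0.228,-0.227],[0.84,-0.228,-0.227],[0.84,-0.228,-0.227]], turn=[0,0,0,0,0,0,0,0,0,0,0,0])

```text
time_s: 15.4
ee_pos: [580.2, 188.9, 216.4]
ee_rot: [-180.0, 0.0, 89.9]
force: [-0.7, -0.8, -4.9]
gripper_width: 48.4
gripper_force: 40.0
```

Run:
```python
from h import *
f=grab("wrist","w3");s=env.state();print(s["ee_pos"],s["ee_rot"],s["gripper_width"])
print(proj(f,(579,290.5,42)),proj(f,(579,290.5,18)))
```

```text
[580.17894226 188.96329944 216.48048176] [-1.79991961e+02  3.59714566e-03  8.99326616e+01] 48.51466292816469
[313.52139119 103.88004974] [313.67061214 105.54945367]
```

View pics/w3.png

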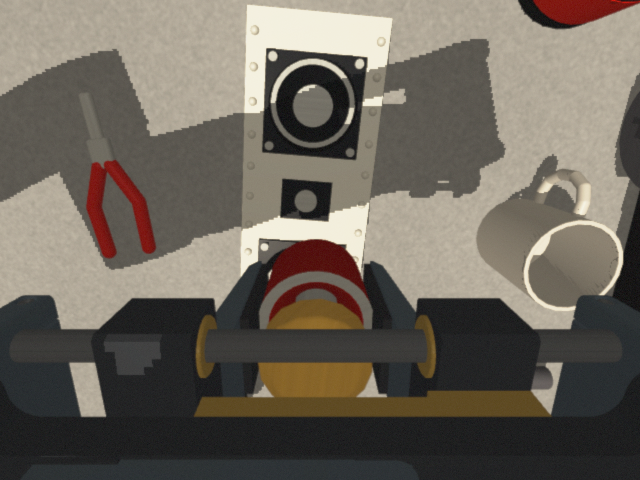

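The socket rim spans 271–355 by 59–147, centred at about (313,103.2), and its floor disc is at (313,105.5). This agrees with the earlier estimate. The unit is still together in the grip.

Run:
```python
from h import *
f=grab("wrist");fs=grab("scene");print(plane(f,(313,103.2),42),plane(f,(313,105.5),18),tri((f,(313,103.2)),(fs,(395,148.2))))
shift((578.6,290.4,100),90)
```

```text
[578.50383433 291.18840542  42.        ] [578.32852601 290.67506608  18.        ] (array([578.66665721, 291.43351603,  38.97408611]), [0.2, 0.2])
lin [ 0.3374 -0.0054  0.3885] turn -0.0001
```

>>> step_arm(linear=[[0.1,-0.002,0],[0.23,-0.005,0],[0.31,-0.005,0],[0.338,-0.005,0],[0.338,-0.005,0.04],[0.338,-0.005,0.15],[0.338,-0.005,0.28],[0.338,-0.005,0.36],[0.338,-0.005,0.388],[0.338,-0.005,0.388],[0.338,-0.005,0.388]], turn=[0,0,0,0,0,0,0,0,0,0,0])

```text
time_s: 16.92
ee_pos: [579.4, 291.3, 101.6]
ee_rot: [179.9, -0.1, 90.0]
force: [0.5, -0.1, -5.0]
gripper_width: 48.1
gripper_force: 40.0
```

>>> step_arm(linear=[[0,0,0.02],[0,0,0.04],[0,0,0.06],[0,0,0.08],[0,0,0.08]], turn=[0,0,0,0,0])

```text
time_s: 17.55
ee_pos: [578.0, 291.1, 75.3]
ee_rot: [-179.9, 0.0, 90.0]
force: [-0.3, 0.4, -5.5]
gripper_width: 48.1
gripper_force: 40.0
```

>>> step_arm(linear=[[0,0,0.01],[0,0,0.02],[0,0,0.028],[0,0,0.028],[0,0,0.028]], turn=[0,0,0,0,0])

```text
time_s: 18.18
ee_pos: [578.6, 291.3, 67.9]
ee_rot: [180.0, -0.0, 90.0]
force: [-1.0, 0.5, -5.2]
gripper_width: 48.2
gripper_force: 40.0
```

>>> step_arm(linear=[[0,0,0.004],[0,0,0.008],[0,0,0.011],[0,0,0.011],[0,0,0.011]], turn=[0,0,0,0,0])

```text
time_s: 18.8
ee_pos: [578.5, 291.3, 64.6]
ee_rot: [180.0, -0.0, 90.0]
force: [-0.8, -0.5, -4.2]
gripper_width: 48.2
gripper_force: 40.0
```

>>> step_arm(linear=[[0,0,0.004],[0,0,0.006],[0,0,0.006],[0,0,0.006]], turn=[0,0,0,0])

```text
time_s: 19.3
ee_pos: [578.5, 291.3, 64.5]
ee_rot: [180.0, -0.0, 90.0]
force: [-3.4, -1.5, 5.7]
gripper_width: 47.8
gripper_force: 40.0
```

Contact on the recess floor: +5.7 N at z = 64.5, where I expected it. I'll release, rise straight up, then back away so I can check.

>>> step_arm(linear=[[0,0,0],[0,0,0],[0,0,0],[0,0,0],[0,0,0],[0,0,-0.08],[0,0,-0.25],[0,0,-0.42],[0,0,-0.5],[-0.1,0,-0.5],[-0.28,0,-0.5],[-0.35,0,-0.5],[-0.35,0,-0.5],[-0.35,0,-0.5]], turn=[0,0,0,0,0,0,0,0,0,0,0,0,0,0], fingers=-1)

```text
time_s: 21.05
ee_pos: [578.7, 187.4, 212.6]
ee_rot: [180.0, -0.1, 90.0]
force: [-0.0, -0.1, -0.1]
gripper_width: 91.0
gripper_force: 0.0
```

Run:
```python
from h import *
f=grab("wrist");fs=grab("scene");ft=grab("top");s=env.state();print(s["ee_pos"],s["force"],s["gripper_width"])
P=[]
for g,r in((f,60),(fs,35),(ft,35)):
    x,y=map(int,proj(g,(578.5,291,80)));x=min(max(x,r),639-r);y=min(max(y,r),479-r)
    P.append(cv2.resize(g["color"][y-r:y+r,x-r:x+r],(266,266)))
    pp=proj(g,(578.5,291.2,116));print("pred head top",pp)
    for k in blobs(g,*BR):
        b=cv2.boundingRect(k)
        if np.hypot(b[0]+b[2]/2-pp[0],b[1]+b[3]/2-pp[1])<25: print(b,cv2.minEnclosingCircle(k))
cv2.imwrite("pics/end.png",np.hstack(P))
```

```text
[578.49172763 187.55085964 212.45963822] [1.04245001 0.63768301 1.1327529 ] 91.58111788362092
pred head top [314.66787622  92.99352354]
(284, 70, 60, 65) ((314.2708435058594, 102.2919921875), 32.63654327392578)
pred head top [399.26959972 124.78841132]
(390, 121, 16, 16) ((397.9172058105469, 128.39404296875), 8.335182189941406)
pred head top [143.35962167 189.37258506]
```

View pics/end.png

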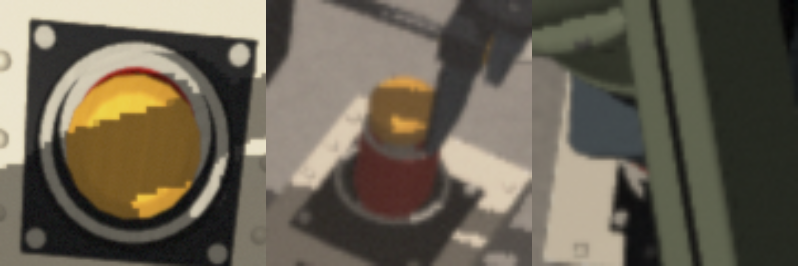

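The unit sits concentric and low in the socket, standing upright. The wrist view puts the head about 5 mm off the expected y, so I'll clear the arm and check the tilt from the fixed cameras.

>>> step_arm(linear=[[-0.05,-0.1,-0.05],[-0.15,-0.22,-0.1],[-0.25,-0.35,-0.1],[-0.35,-0.45,-0.1],[-0.5,-0.45,-0.1],[-0.65,-0.45,-0.1],[-0.65,-0.45,-0.1],[-0.65,-0.45,-0.1],[-0.65,-0.45,-0.1]], turn=[0,0,0,0,0,0,0,0,0])

```text
time_s: 22.32
ee_pos: [443.7, -7.6, 242.5]
ee_rot: [-180.0, -0.0, 90.1]
force: [0.6, 0.5, -0.4]
gripper_width: 91.1
gripper_force: 0.0
```

Run:
```python
from h import *
fs=grab("scene");ft=grab("top");P=[]
for g,z in((fs,80),(ft,80)):
    x,y=map(int,proj(g,(578.5,291,z)));print("crop",x-30,y-30);P.append(cv2.resize(g["color"][y-30:y+30,x-30:x+30],(390,390),interpolation=cv2.INTER_NEAREST))
    print("pred",proj(g,(578.5,291.2,116)),"rim",proj(g,(578.5,291.2,86)))
    for k in blobs(g,*BR): print(cv2.boundingRect(k),cv2.minEnclosingCircle(k))
cv2.imwrite("pics/end2.png",np.hstack(P))
```

```text
crop 367 106
pred [399.26959972 124.78841132] rim [397.47316795 134.24461093]
(158, 334, 18, 18) ((166.60714721679688, 342.21429443359375), 9.046819686889648)
(389, 121, 18, 17) ((397.6875, 129.5), 9.452488899230957)
(349, 172, 19, 16) ((358.0, 179.0), 9.219644546508789)
(156, 0, 18, 12) ((164.5, 3.590909004211426), 9.227484703063965)
(534, 158, 10, 16) ((538.5, 165.5), 7.905794143676758)
crop 119 162
pred [143.35962167 189.37258506] rim [148.82899612 191.89146069]
(136, 179, 23, 23) ((146.88461303710938, 190.1923065185547), 11.664162635803223)
(480, 287, 16, 16) ((487.1436767578125, 294.5919494628906), 8.21718692779541)
(610, 155, 17, 26) ((618.283447265625, 167.7486572265625), 13.971757888793945)
(90, 36, 25, 6) ((102.0, 38.5), 12.257750511169434)
(503, 51, 25, 6) ((514.9375, 53.0), 12.10398006439209)
```

View pics/end2.png

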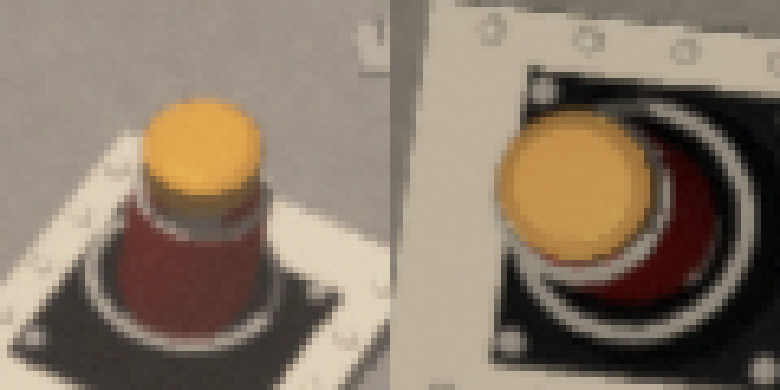

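The scene and top views agree. The head is level, at scene (397.5,128) and top (146,190), over a vertical barrel in the ring, and the small residual matches the cameras' known low-height bias. Robot is clear, so I'm handing in.

```bash
python3 -c "
from h import *
fs=grab('scene');ft=grab('top');print(tri((fs,(397.5,127.8)),(ft,(146.3,190))))
print(env.job_done())"
```

```text
(array([577.66345189, 287.38594441, 109.91463737]), [0.9, 0.9])
the job is handed in; nothing more can be done
None
```

The brass-headed plunger is home in the red housing and the unit stands upright in the empty socket, released with the arm clear; I handed the job in at about 22 s, and no verdict came back.

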